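# Turn the soap melter up to its fourth heat step and start it

## Robot

A 6-joint arm with a two-finger parallel gripper is mounted at the origin on the work surface. World frame = base frame: x ahead of the robot, y to its left, z up, the work surface at z = 0. Lengths are in m, angles in rad, forces in N, time in s.
With the tool pointing down it reaches from about 0.275 to 0.825 m from the base axis. Payload 5.2 kg.
Tool frame: the origin (TCP) lies on the centre line of the jaws, within the pads' length; the fingertips stand 25 mm ahead of it and the grasp point (between the pads) lies 6 mm ahead of it (tip_reach is the distance from the TCP to the fingertips, in m); x points along the fingers, y is the direction in which the jaws open and shut, and the axes are right-handed (so a half turn about x gives the same grasp; the last joint's range is limited). The gripper opens to 93 mm and grips with 3 to 60 N. Pads are 15 mm wide; open, the fingers measure 128 mm over their backs; the gripper's body (75 mm by 188 mm) begins 65 mm behind the grasp point.
Start: joints at [0.932, 0.259, 1.535, -0, 1.348, -0.203], TCP at [0.232, 0.499, 0.222] pointing down, gripper open.
Joint ranges: [-3.14, 3.14], [-0.91, 2.08], [0.19, 2.58], [-1.22, 4.36], [0.22, 2.71], [-3.12, 3.12]. Speed limits (rad/s): [2.57, 2.57, 3.14, 3.14, 3.14, 3.14].

## Interface

Orientations are given as a unit quaternion [x, y, z, w].
In Python, from workcell import move_pose, move_linear, move_j, grip, sleep, inverse_kinematics, read_state, get_image, Unreachable, sign_off, tip_reach gives the robot as it stands. Calls block until the motion is done:
- move_pose(position, orientation): joint-space move of the TCP to a pose.
- move_linear(position, attitude=None, max_speed=0.15, stop_force=None): straight line of the TCP; attitude=None keeps the orientation; max_speed is the mean speed in m/s. With stop_force (N) it stops when the force on the tool has changed by that much, and returns True; else False.
- move_j(angles): joint-space move.
- grip(opening): finger opening in m; the grip force is fixed at half the most; returns when the fingers have stopped.
- sleep(seconds).
- inverse_kinematics(position, orientation): joint angles nearest the present ones, or None.
- read_state(): the state.
- get_image(name): name is "scene" or "top"; returns a dict with "pixels" (384x512x3 uint8, red, green, blue), "depth" (384x512 float32, m along the optical axis (not along the pixel's ray), 0 where there is no reading), "camera_matrix" (3x3 intrinsics, pixels), "T" (4x4, takes a point from camera to world coordinates). Camera axes: x right, y down, z forward; pixel columns grow to the right and rows downward; lengths in m; the calibration is good to about 2 mm. A picture is of the moment at which its call begins.
A pose or a line that the arm cannot do raises Unreachable and nothing moves.
- sign_off(): hands the job in, once; it reports no verdict.
The state is a dict: "clock": time; "q": joint angles; "qvel": joint speeds; "effort": joint torques, N m; "ee_pos": TCP position; "tool_rot": TCP orientation; "ft_force": force on the tool from outside, world axes, zero at the start; "torque": the same for the moment, N m; "gripper_width": finger opening in m.
Only numpy, scipy, OpenCV 4.12 (cv2) and the standard library are available. Lean on these libraries where they do the work, as an engineer would, in place of code of your own. Each camera call takes 0.05 s, during which the arm holds its last target. There are 200 camera calls.

## Task

Set the soap melter to its fourth heat bar, the last but one: with a light fingertip flick the star-shaped wheel round by its edge, clockwise seen from above, until its white pointer clicks to rest at that bar; it must not run on to the fifth and thickest bar, which would scorch the soap base. Then press the round start button beside the wheel and take your hand away. Do not grip anything, and leave the things on the counter and on the lazy susan where they are.

Things in the scene. Friction and masses are not known exactly. Their poses are not given: they have to be found in the camera images.
- melter: White soap melter, fixed: low front deck (top 48 mm high), lidded steel pot 210 mm across behind it (208 mm high, its front at x = 120 mm). Origin on the counter straight below the heat wheel's axis; x points from the front (user's side) to the pot, y to the user's left, z up. Deck: x -32 to 140, y -160 to 100 mm; its front is a plain upright face at x = -32 mm.
- wheel_axis (a point): Centre of the top of the heat wheel, straight above the melter's origin, 64 mm above the counter. The wheel is a flat black 8-lobed star, underside 50 mm above the counter. Lobes are rounded, 9 mm wide, 45 degrees apart and reach 52 mm from the axis; the rim between them lies at 38.5 mm, gaps about 26 mm wide. At the front it overhangs the deck by 20 mm.
- heat_wheel (a joint): Angle in rad, growing clockwise seen from above (the front edge moves to the melter's +y): 0 off, 0.785 more per click, 3.142 at the fourth bar, 3.927 at the thickest. Sprung rests at these six values: about 2 N at the edge pushes it over, and past half way it falls into the next. At every rest one lobe points straight to the front (-x). Starts at off, first or second bar.
- wheel_pointer (a point): Outer end of the white pointer line on top of the wheel, 38 mm from the axis, 66 mm above the counter. It turns with the wheel and points over a gap between two lobes.
- off_mark (a point): Centre of the off mark on the deck, a dark dot 59 mm from the wheel's axis, at the user's left (112.5 degrees counter-clockwise from the melter's x). From it five dark bars follow clockwise round the rear of the wheel at 45 degree steps, lying 57 to 66 mm from the axis, each thicker than the last (2.4 to 8.4 mm).
- fourth_bar (a point): Middle of the fourth heat bar on the deck, a dark radial bar 7 mm thick and 9 mm long, 61 mm from the wheel's axis at the user's right (67.5 degrees clockwise from the melter's x): the last but one.
- start_button_top (a point): Centre of the top of the round grey start button, 30 mm across in a dark collar 46 mm across and 60 mm above the counter. It stands on the deck 115 mm to the right of the wheel's axis (melter y = -115 mm, x = 0); its top is 70 mm above the counter when up. Pressed straight down.
- start_button (a joint): Travel of the start button in m: 0 up, 0.006 fully down. About 5 N presses it fully and it springs back when let go. It counts as pressed from 0.004.
- ramekin: White ceramic ramekin, 86 mm across and 45 mm high, loose on the counter to the right in front of the melter. Origin under its centre. Leave it standing.
- loose_bar: Beige bar of soap, 78 x 52 x 26 mm, loose on the counter to the left in front of the melter. Origin under its centre. Leave it.
- susan: Foot of the birch lazy susan at the left: its disc is 344 mm across, top 30 mm above the counter. Origin on the counter under its axis. The things on it are to be left alone.
- rose_mold: Pink silicone rose mould, about 85 mm across and 36 mm high, on the lazy susan. Leave it.
- amber_jar: Amber glass jar with black screw lid, 68 mm across, 95 mm high, on the lazy susan. Leave it.
- soap_rack: Bamboo soap rack, 122 x 82 x 18 mm, on the lazy susan. Leave it.
- rack_bar: Cream bar of soap, 78 x 52 x 26 mm, lying on the soap rack. Leave it.
- ladle: Stainless ladle, bowl 74 mm across, lying on the lazy susan. Origin under the bowl. Leave it.

How it is judged:
On the way, in this order (a step that is already met when the one before it is completed fails the run):
1. the wheel rests at the fourth bar with nothing touching it (value of joint heat_wheel between 2.99 and 3.29 rad and velocity of joint heat_wheel below 0.1 rad/s and contact force between the fingers and heat_wheel below 0.05 N), for 0.2 s.
2. the start button is pressed (value of joint start_button above 0.004 m), for 0.05 s.
At the end, for the whole second after the job is handed in: The heat wheel rests in the click of the fourth bar (3.142 rad, within 0.15), and after that the start button was pressed down at least 4 mm and has sprung back up (value of joint heat_wheel between 2.99 and 3.29 rad and value of joint start_button below 0.0015 m); the robot touches nothing.
It fails at once if the wheel runs on past the fourth bar, more than half way to the fifth (value of joint heat_wheel above 3.54 rad).
It fails at once if the wheel is gripped or forced: more than 25 N between fingers and wheel (contact force between the fingers and heat_wheel above 25 N).
It fails at once if another thing is shoved or lifted: moved more than 15 mm (distance of any of ramekin, loose_bar, rose_mold, amber_jar, soap_rack, rack_bar, ladle from where it was at the start of the episode above 0.015 m).
It fails at once if the ramekin or the jar is tipped (angle between any of ramekin, amber_jar's own z axis and vertical above 0.3 rad).
It also fails if it takes over 54 s, if anything falls off the work surface, if the arm or the gripper's body presses on something with over 40 N, if the wrist force passes 120 N, or if a joint passes its speed limit or range.

## Working session

There is one attempt and no reset: what is moved stays moved. The work goes in short steps, each a Python script; the robot and the scene stay as the last script left them, time stands still between calls to the robot, and variables do not carry over. Pictures are saved under pics/ and viewed, about 8 in all and at most 12, crops included, and the job is handed in when it is done.

```bash
ls; mkdir -p pics
python3 - <<'E'
from workcell import *
import numpy as np,cv2
for n in("scene","top"):
    im=get_image(n); np.savez(f"pics/{n}0.npz",**im)
    cv2.imwrite(f"pics/{n}0.png",cv2.cvtColor(im["pixels"],cv2.COLOR_RGB2BGR))
    print(n,np.round(im["camera_matrix"],1).tolist(),np.round(im["T"],3).tolist())
s=read_state();print({k:np.round(v,3).tolist() for k,v in s.items()},tip_reach)
E
```

```text
pics
scene [[404.8, 0.0, 258.5], [0.0, 404.8, 188.4], [0.0, 0.0, 1.0]] [[0.647, 0.456, -0.612, 1.167], [0.762, -0.403, 0.506, -0.401], [-0.016, -0.794, -0.608, 0.685], [0.0, 0.0, 0.0, 1.0]]
top [[475.2, 0.0, 257.8], [0.0, 475.2, 193.8], [0.0, 0.0, 1.0]] [[0.022, -0.992, 0.125, 0.346], [-1.0, -0.024, -0.016, 0.154], [0.019, -0.124, -0.992, 1.275], [0.0, 0.0, 0.0, 1.0]]
{'clock': 0.1, 'q': [0.932, 0.259, 1.536, -0.0, 1.348, -0.203], 'qvel': [-0.0, -0.0, -0.004, 0.001, -0.001, 0.001], 'effort': [0.003, -43.821, -28.464, 0.072, 0.036, -0.0], 'ee_pos': [0.232, 0.498, 0.222], 'tool_rot': [0.152, 0.691, -0.153, 0.69], 'ft_force': [-0.178, -0.706, 0.524], 'torque': [-0.052, 0.025, 0.022], 'gripper_width': 0.093} 0.025
```

View pics/top0.png

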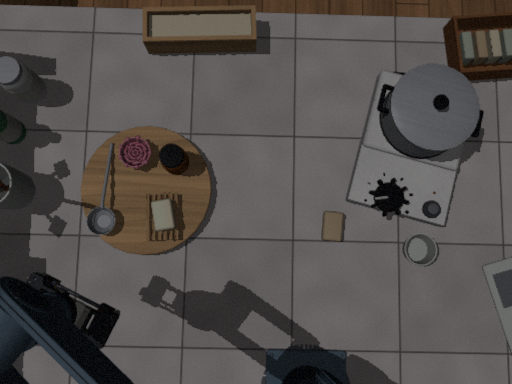

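View pics/scene0.png

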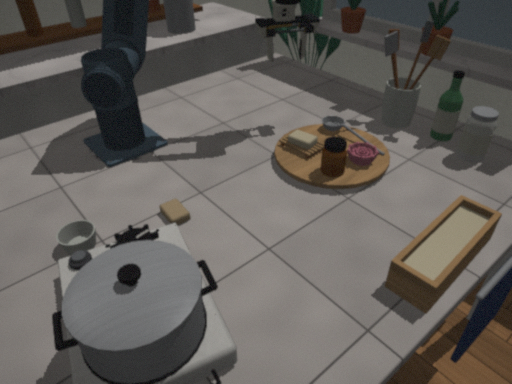

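The top view shows the wheel at about (389,197), the button at (431,209), the ramekin at (421,249) and the loose bar at (333,226). Next I measure these and enlarge the wheel.

```bash
cat > h.py <<'E'
import numpy as np,cv2
def ray(im,u,v,z):
    K,T=im["camera_matrix"],im["T"]
    d=T[:3,:3]@np.linalg.solve(K,[u,v,1.]); o=T[:3,3]
    return o+d*(z-o[2])/d[2]
def proj(im,p):
    K,T=im["camera_matrix"],im["T"]
    c=K@(T[:3,:3].T@(np.asarray(p)-T[:3,3])); return c[:2]/c[2]
E
python3 - <<'E'
from h import *
im=np.load("pics/top0.npz"); px=im["pixels"]
x0,y0,w,h=340,160,110,80
c=cv2.resize(px[y0:y0+h,x0:x0+w],None,fx=7,fy=7,interpolation=cv2.INTER_CUBIC)
c=np.clip(c*1.6,0,255).astype(np.uint8)
cv2.imwrite("pics/w0.png",cv2.cvtColor(c,cv2.COLOR_RGB2BGR))
for n,u,v,z in[("wheel",389,197,.064),("btn",431,209,.07),("ram",421,249,.045),("bar",333,226,.026),("cornFL",347,191.5,.048),("cornFR",445,223,.048)]:
    print(n,ray(im,u,v,z).round(4), im["depth"][int(v),int(u)])
E
```

```text
wheel [ 0.4981 -0.2042  0.064 ] 1.2253065
btn [ 0.469  -0.3103  0.07  ] 1.2207613
ram [ 0.3669 -0.2915  0.045 ] 1.2699925
bar [ 0.4222 -0.0662  0.026 ] 1.2515992
cornFL [ 0.5119 -0.0988  0.048 ] 1.2698274
cornFR [ 0.4355 -0.3546  0.048 ] 1.2881182
```

View pics/w0.png

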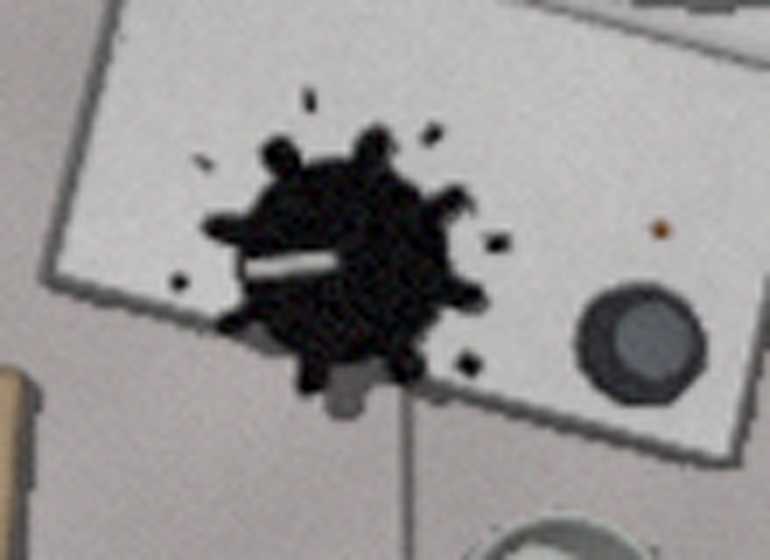

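The pointer lies at the off dot, so the wheel starts at 0 and needs four clicks. Now I fit the melter pose to the marks and check that the planned poses are reachable.

```bash
cat >> h.py <<'E'
from scipy.spatial.transform import Rotation as R
def attitude(ang):  # tool x down, jaw axis (tool y) along world angle ang
    x=np.array([0,0,-1.]); y=np.array([np.cos(ang),np.sin(ang),0])
    return R.from_matrix(np.c_[x,y,np.cross(x,y)]).as_quat()
E
python3 - <<'E'
from h import *
from scipy.optimize import least_squares
from workcell import inverse_kinematics
im=np.load("pics/top0.npz")
pol=lambda r,a:(r*np.cos(np.radians(a)),r*np.sin(np.radians(a)))
P=[(180,282,*pol(.059,112.5),.048),(204,160,*pol(.0615,67.5),.048),(310,100,*pol(.0615,22.5),.048),(432,133,*pol(.0615,-22.5),.048),
(497,242,*pol(.061,-67.5),.048),(468,363,*pol(.0615,-112.5),.048),(342,262,0,0,.064),(653,340,0,-.115,.070),(48,283,-.032,.1,.048),(737,465,-.032,-.16,.048)]
P=np.array(P); uv=np.c_[(P[:,0]+.5)/7-.5+340,(P[:,1]+.5)/7-.5+160]
W=np.array([ray(im,*q,z)[:2] for q,z in zip(uv,P[:,4])])
f=lambda p:(W-(p[:2]+P[:,2:4]@np.array([[np.cos(p[2]),np.sin(p[2])],[-np.sin(p[2]),np.cos(p[2])]])))
s=least_squares(lambda p:f(p).ravel(),[.5,-.2,0],loss="soft_l1",f_scale=.002).x
print(s,np.degrees(s[2]),"\nresid mm",(f(s)*1000).round(1).tolist())
np.save("melter.npy",s)
tip=ray(im,(247+.5)/7-.5+340,(267+.5)/7-.5+160,.066)[:2]-s[:2]
print("ptr r",np.hypot(*tip),"wheel angle",np.radians(112.5)-(np.arctan2(tip[1],tip[0])-s[2]))
for k in (0,np.pi):
  for phi in(-22.5,20):
    a=s[2]+np.pi-np.radians(phi); q=inverse_kinematics([s[0]+.06*np.cos(a),s[1]+.06*np.sin(a),.079],attitude(a+k)); print(k,phi,q)
  print(inverse_kinematics([s[0]+.115*np.sin(s[2]),s[1]-.115*np.cos(s[2]),.09],attitude(s[2]+np.pi/2+k)))
E
```

```text
[ 0.49943752 -0.20472947 -0.24638457] -14.11679617293762 
resid mm [[0.3, -0.3], [1.2, -0.6], [0.9, -0.4], [0.9, -0.6], [0.7, -0.8], [0.6, -0.1], [-1.4, 2.0], [-0.1, 1.1], [-3.3, 2.7], [-1.7, -2.0]]
ptr r 0.037958152713276946 wheel angle 0.03222434742129443
0 -22.5 [-6.80158623e-01  3.01482700e-01  1.86860105e+00 -4.44089210e-16
  9.71508908e-01  2.31511952e+00]
0 20 None
[-7.87382059e-01  4.10172820e-01  1.66555498e+00 -4.44089210e-16
  1.06586485e+00 -2.11179381e+00]
3.141592653589793 -22.5 [-6.80158623e-01  3.01482700e-01  1.86860105e+00 -4.44089210e-16
  9.71508908e-01 -8.26473132e-01]
3.141592653589793 20 [-5.95812010e-01  2.89041501e-01  1.88714839e+00 -4.44089210e-16
  9.65402765e-01 -3.61586712e-04]
[-7.87382059e-01  4.10172820e-01  1.66555498e+00 -4.44089210e-16
  1.06586485e+00  1.02979884e+00]
```

The pose fit is within about 2 mm and the pointer radius is 38.0 mm as specified. The wheel is at off. First flick, then a check.

```bash
cat >> h.py <<'E'
from workcell import *
S=np.load("melter.npy")
def pose(phi,r,tipz):
    a=S[2]+np.pi-np.radians(phi)
    return [S[0]+r*np.cos(a),S[1]+r*np.sin(a),tipz+tip_reach],attitude(a+np.pi)
def go(phi,r,z,v=.1,f=None): p,q=pose(phi,r,z); return move_linear(p,q,max_speed=v,stop_force=f)
Z=.055
def flick(end=20):
    go(-22.5,.088,Z,.1); 
    if go(-22.5,.060,Z,.06,6): print("contact going in")
    f0=read_state()["ft_force"]
    for phi in np.linspace(-22.5,end,4)[1:]:
        h=go(phi,.060,Z,.05,15); s=read_state(); print("phi",phi,"stop",h,(s["ft_force"]-f0).round(1),end=" ")
        if h: break
    print(); go(phi,.088,Z,.06); print("t",read_state()["clock"])
def look(name):
    im=get_image("top"); px=im["pixels"][160:240,340:450]
    c=np.clip(cv2.resize(px,None,fx=7,fy=7,interpolation=cv2.INTER_CUBIC)*1.6,0,255).astype(np.uint8)
    cv2.imwrite(f"pics/{name}.png",cv2.cvtColor(c,cv2.COLOR_RGB2BGR))
    # white pointer: brightness at r 20..36 mm over all bearings
    g=im["pixels"].mean(2).astype(np.float32); b=np.radians(np.arange(0,360,1.)); v=[]
    for t in b:
        w=[proj(im,[S[0]-.001+r*np.cos(t),S[1]+.001+r*np.sin(t),.066]) for r in np.linspace(.018,.034,7)]
        w=np.float32(w); v.append(cv2.remap(g,w[:,0],w[:,1],cv2.INTER_LINEAR).mean())
    v=np.array(v); i=v.argmax(); th=(np.radians(112.5)+S[2]-b[i]+.5)%(2*np.pi)-.5
    print("pointer wheel angle",round(th,3),"peak",v[i].round(0),"median",np.median(v).round(0)); return th
E
python3 - <<'E'
from h import *
look("a")
grip(0.0)
p,q=pose(-22.5,.088,.17); move_pose(p,q)
s=read_state(); print(s["ee_pos"].round(3),p,s["gripper_width"],s["clock"])
flick(); look("b")
E
```

```text
pointer wheel angle 0.024 peak 97.0 median 9.0
[ 0.413 -0.217  0.195] [np.float64(0.41237779159248034), np.float64(-0.21755925914291413), 0.195] 0.000636938739720652 4.2167
phi -8.333333333333334 stop False [-0.7 -0.9  0.2] phi 5.833333333333332 stop False [-0.4  0.4  0. ] phi 20.0 stop False [-0.8  0.5  0.4] 
t 8.1
pointer wheel angle 0.024 peak 100.0 median 27.0
```

View pics/b.png

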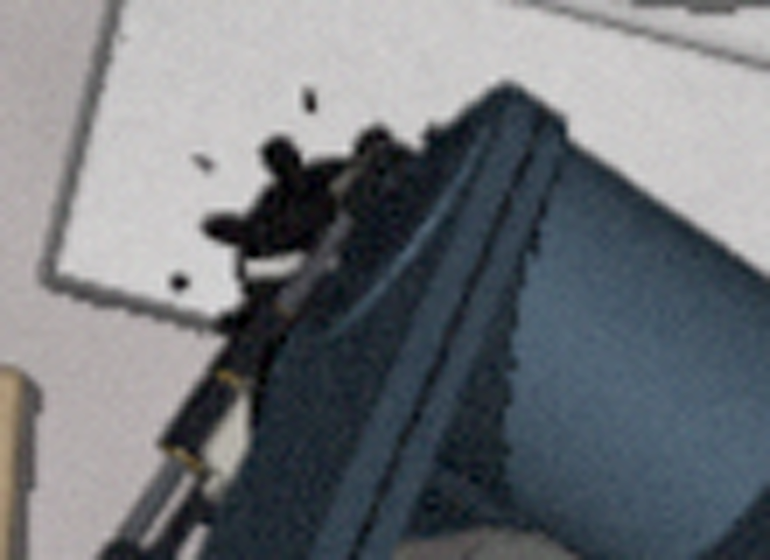

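The image shows the wheel still at off: pointer unchanged at (270,268), forces near zero. The finger passed outside the lobes, so the tips are slimmer than their backs suggest. I'll probe gently inward in the gap to find the rim.

Run:
```python
from h import *
go(-22.5,.088,Z,.12); go(-22.5,.060,Z,.1)
h=go(-22.5,.040,Z,.03,2.5)
s=read_state(); print(h,"r",np.hypot(*(s["ee_pos"][:2]-S[:2])),s["ee_pos"].round(4),s["ft_force"].round(1),s["clock"])
```

```text
False r 0.04009812587926542 [ 0.4598 -0.2105  0.0799] [ 0.6 -0.4 -0.2] 10.2917
```

Run:
```python
from h import *
im=get_image("scene"); u=proj(im,[S[0],S[1],.06]); print(u, proj(im,read_state()["ee_pos"]))
a=get_image("top")
def crop(im,p,f=5,w=76,h=100):
    u,v=proj(im,p).astype(int); x=max(u-w//2,0);y=max(v-h//2,0)
    return np.clip(cv2.resize(im["pixels"][y:y+h,x:x+w],(w*f,h*f),interpolation=cv2.INTER_CUBIC)*1.6,0,255).astype(np.uint8)
c=np.hstack([crop(im,[S[0]-.05,S[1],.08]),crop(a,[S[0]-.03,S[1],.06])]); print(c.shape)
cv2.imwrite("pics/c.png",cv2.cvtColor(c,cv2.COLOR_RGB2BGR))
```

```text
[134.69719116 239.85461564] [122.25282754 225.06477102]
(500, 760, 3)
```

View pics/c.png

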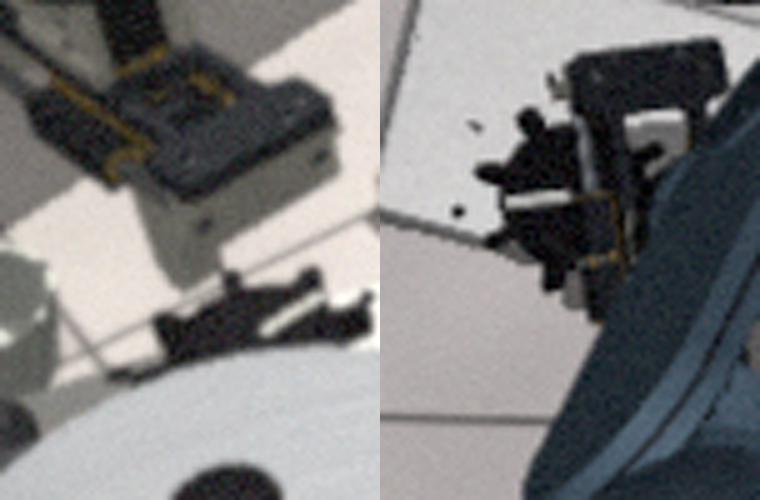

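The tips taper to a slim nose and the closed gripper now stands in the gap just short of the rim. I'll push with the tip centre at r = 44 mm.

```bash
sed -i 's/\.060,Z/RC,Z/g; s/^Z=.055/Z=.055; RC=.044/; s/\.088,Z/RO,Z/g; s/RC=.044/RC=.044; RO=.078/' h.py
python3 - <<'E'
from h import *
go(-22.5,RC,Z)
f0=read_state()["ft_force"]
for phi in np.linspace(-22.5,20,5)[1:]:
    h=go(phi,RC,Z,.05,15); print(phi.round(1),h,(read_state()["ft_force"]-f0).round(1))
    if h: break
look("d1")
go(phi,RO,Z,.08); print(read_state()["clock"]); look("d")
E
```

```text
-11.9 False [ 0.6 -0.3 -1. ]
-1.2 False [0.7 0.3 0.2]
9.4 False [-0.2  0.1  0.8]
20.0 False [-0.5  0.3  0.5]
pointer wheel angle 5.435 peak 108.0 median 26.0
12.6
pointer wheel angle 0.024 peak 102.0 median 25.0
```

View pics/d.png

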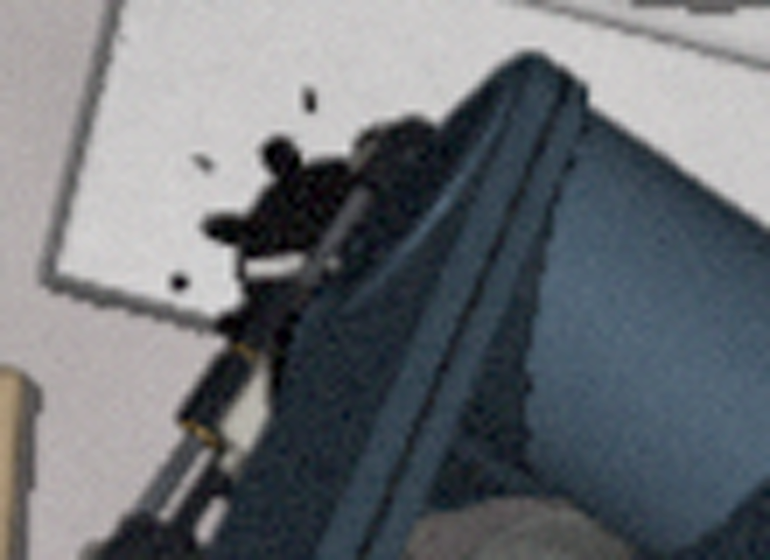

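Still at off and no force, so the tip must be too high or too far out. I'll measure the tip and wheel in the scene camera's depth.

Run:
```python
from h import *
im=get_image("scene"); s=read_state(); p=s["ee_pos"]; print(p.round(4),s["gripper_width"],tip_reach)
K,T,D=im["camera_matrix"],im["T"],im["depth"]
v,u=np.mgrid[:384,:512]; C=np.stack([(u-K[0,2])/K[0,0]*D,(v-K[1,2])/K[1,1]*D,D],-1)@T[:3,:3].T+T[:3,3]
a=S[2]; d=C[...,:2]-S[:2]; mx=d[...,0]*np.cos(a)+d[...,1]*np.sin(a); my=-d[...,0]*np.sin(a)+d[...,1]*np.cos(a); z=C[...,2]
t=p[:2]-S[:2]; print("tcp melter",t[0]*np.cos(a)+t[1]*np.sin(a),-t[0]*np.sin(a)+t[1]*np.cos(a))
near=(np.hypot(C[...,0]-p[0],C[...,1]-p[1])<.03)&(D>0)
for lo in np.arange(.03,.15,.01):
    m=near&(z>=lo)&(z<lo+.01)
    if m.sum(): print(round(lo,2),m.sum(),"mx",np.percentile(mx[m],[5,95]).round(3),"my",np.percentile(my[m],[5,95]).round(3),"uv",u[m].min(),u[m].max(),v[m].min(),v[m].max())
m=(np.hypot(mx,my)<.036)&(im["pixels"].max(2)<60)&(D>0); print("wheel top z",m.sum(),np.percentile(z[m],[10,50,90]))
m=(z<.01)&(D>0)&(abs(mx+.12)<.03)&(abs(my)<.1); print("counter",np.median(z[m]))
x0,y0=85,190; c=np.clip(cv2.resize(im["pixels"][y0:y0+75,x0:x0+100],None,fx=8,fy=8,interpolation=cv2.INTER_CUBIC)*1.8,0,255).astype(np.uint8)
cv2.imwrite("pics/e.png",cv2.cvtColor(c,cv2.COLOR_RGB2BGR))
print("expected tip px crop",(proj(im,p-[0,0,tip_reach])-[x0,y0])*8,"wheel ctr",(proj(im,[S[0],S[1],.064])-[x0,y0])*8)
```

```text
[ 0.4354 -0.1614  0.0802] 0.00013338355821331769 0.025
tcp melter -0.07263881377785292 0.02636292690838641
0.07 5 mx [-0.072 -0.065] my [0.016 0.034] uv 133 141 210 213
0.08 20 mx [-0.073 -0.057] my [0.015 0.036] uv 132 141 206 212
0.09 28 mx [-0.064 -0.055] my [0.014 0.032] uv 131 140 206 211
0.1 17 mx [-0.062 -0.054] my [0.014 0.029] uv 131 139 206 208
wheel top z 988 [0.06485809 0.20208517 0.43392453]
counter 0.0006334900321681158
expected tip px crop [435.78728831 225.4543703 ] wheel ctr [394.61629875 388.35749683]
```

View pics/e.png

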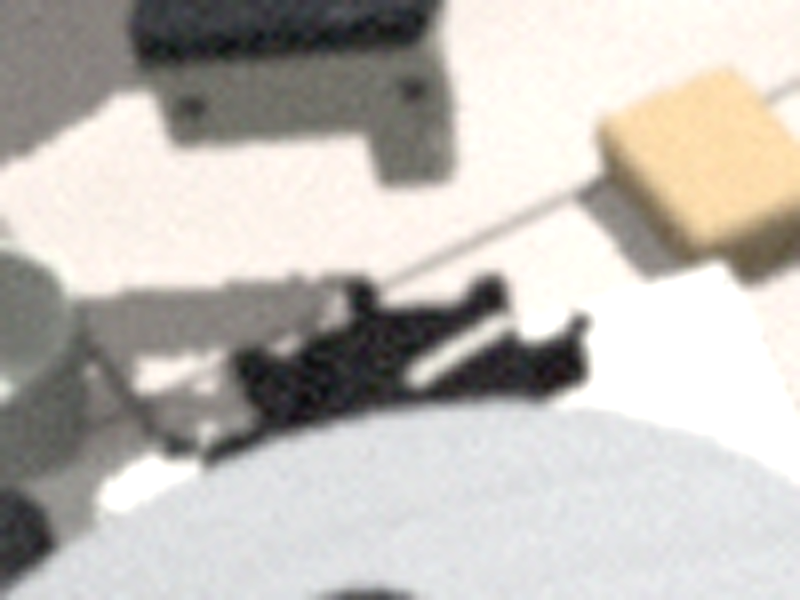

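The picture shows the fingertip ending at crop (415,182), while a 25 mm reach predicts row 225. The real tip is therefore about 15 mm higher than `tip_reach` says, at about z = 0.070, and the finger passed above the wheel. I'll lower by 15 mm and probe the rim in the gap.

```bash
sed -i 's/^Z=.055/Z=.040/' h.py
python3 - <<'E'
from h import *
go(-22.5,RO,.055,.12); h=go(-22.5,RO,Z,.06,3); print("down",h)
h=go(-22.5,.038,Z,.03,2.5)
s=read_state(); r=np.hypot(*(s["ee_pos"][:2]-S[:2])); print("in",h,"r",r,s["ee_pos"].round(4),s["ft_force"].round(1))
if h: go(-22.5,r+.003,Z,.03)
look("f"); print(read_state()["clock"])
E
```

```text
down False
in True r 0.045157515770445064 [ 0.4547 -0.2112  0.0648] [-1.7 -0.1  4.3]
pointer wheel angle 0.024 peak 105.0 median 13.0
15.3083
```

Contact with the rim at r = 45 mm. Now push with a 2.5 mm clearance.

```bash
sed -i 's/RC=.044/RC=.0475/' h.py
python3 - <<'E'
from h import *
go(-22.5,RC,Z,.05)
f0=read_state()["ft_force"]
for phi in np.linspace(-22.5,20,5)[1:]:
    h=go(phi,RC,Z,.05,15); print(phi.round(1),h,(read_state()["ft_force"]-f0).round(1))
    if h: break
look("g1")
go(phi,RO,Z,.08); print(read_state()["clock"]); look("g")
E
```

```text
-11.9 False [ 0.3 -0.6  0.5]
-1.2 False [-0.  -1.2 -0.3]
9.4 False [ 0.7 -1.1  0.2]
20.0 False [-0.6  0.2  0.3]
pointer wheel angle 0.74 peak 80.0 median 26.0
17.475
pointer wheel angle 0.74 peak 105.0 median 26.0
```

First click: pointer reads 0.74 rad, which is the first bar. Three more flicks, each checked before the next.

Run:
```python
from h import *
for k in (2,3,4):
    flick(); th=look(f"k{k}")
    if abs(th-k*np.pi/4)>.15: print("unexpected, stopping"); break
```

```text
phi -8.333333333333334 stop False [ 0.4 -0.7  0.2] phi 5.833333333333332 stop False [-0.5 -0.3  0.3] phi 20.0 stop False [ 0.5 -0.8  0.4] 
t 20.9333
pointer wheel angle 1.525 peak 86.0 median 26.0
phi -8.333333333333334 stop False [ 0.9 -1.   0.1] phi 5.833333333333332 stop False [ 0.6 -0.7  1.1] phi 20.0 stop False [-0.   0.   0.4] 
t 24.3917
pointer wheel angle 2.817 peak 42.0 median 25.0
unexpected, stopping
```

The last reading is weak (peak 42), so the arm probably hides the pointer. I'll back off and look.

Run:
```python
from h import *
go(20,.15,.1,.15); th=look("m"); print(read_state()["clock"])
```

```text
pointer wheel angle 2.258 peak 102.0 median 15.0
25.2667
```

View pics/m.png

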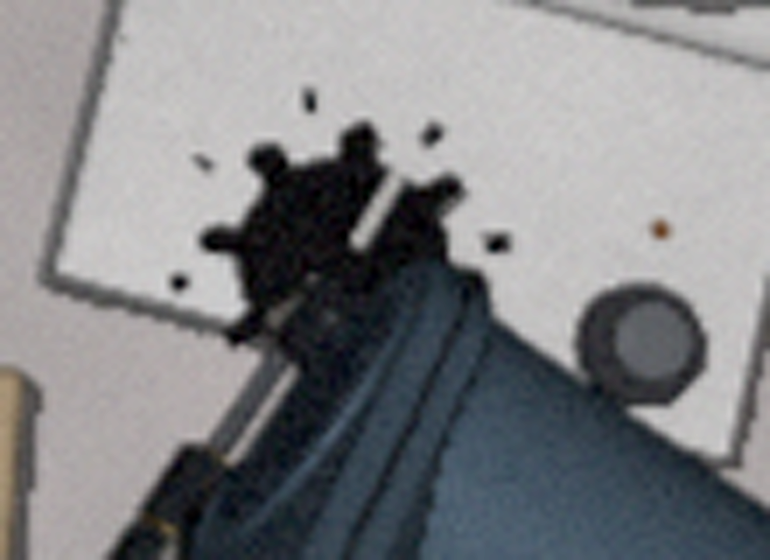

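The pointer is at the third bar (395,175, aimed at the bar at (432,133)), reading 2.26 rad. One last flick, then back off and check.

Run:
```python
from h import *
go(-22.5,.09,.06,.2); flick(); go(20,.16,.1,.2); th=look("n"); print(read_state()["clock"])
```

```text
phi -8.333333333333334 stop False [ 0.2 -1.4 -0.8] phi 5.833333333333332 stop False [0.  0.3 0.5] phi 20.0 stop False [-0.1 -0.  -0.2] 
t 29.0583
pointer wheel angle 3.009 peak 103.0 median 11.0
29.7667
```

View pics/n.png

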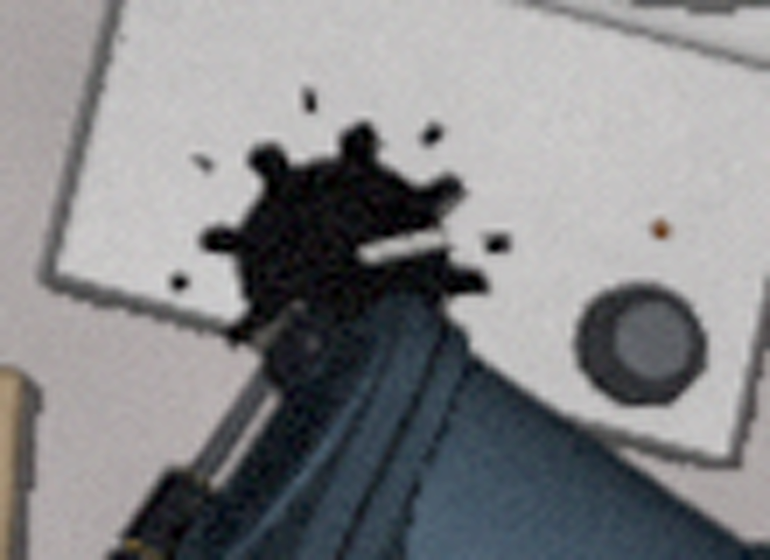

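The pointer is at the fourth bar (447,240, next to the bar at (497,242)), but it reads 3.01 rad, close to the 2.99 limit. The lobes also look a few degrees behind the first picture. I'll measure lobe phase precisely against the starting picture.

```bash
cat > ph.py <<'E'
from h import *
from scipy.optimize import minimize_scalar
def prof(g,im,b):
    out=[]
    for r in (.043,.045,.047,.049):
        w=np.float32([proj(im,[S[0]-.0005+r*np.cos(t),S[1]+.001+r*np.sin(t),.062]) for t in b])
        out.append(cv2.remap(g,w[:,0],w[:,1],cv2.INTER_LINEAR).ravel())
    return np.mean(out,0)
def load(n): return cv2.resize(cv2.cvtColor(cv2.imread(f"pics/{n}.png"),cv2.COLOR_BGR2GRAY),(110,80),interpolation=cv2.INTER_AREA)
def full(n):
    f=np.zeros((384,512),np.float32); f[160:240,340:450]=load(n); return f
def delta(n):
    im=np.load("pics/top0.npz"); b=S[2]+np.radians(np.arange(-65,115,1.))  # sector seen at rear
    c=prof(full(n),im,b); g=full("a")
    ds=np.radians(np.arange(-22,22.5,.5)); e=[np.mean((prof(g,im,b+d)-c)**2) for d in ds]
    i=int(np.argmin(e)); return ds[i],min(e),e[len(e)//2]   # + : clockwise
E
python3 - <<'E'
from ph import *
for n in("w0","g","k2","m","n"): print(n,delta(n))
E
```

```text
w0 (np.float64(0.0), np.float32(3.22372), np.float32(3.22372))
g (np.float64(-0.09599310885968812), np.float32(5115.9136), np.float32(7054.181))
k2 (np.float64(-0.09599310885968812), np.float32(4993.105), np.float32(6962.4775))
m (np.float64(-0.10471975511965978), np.float32(146.20029), np.float32(4343.557))
n (np.float64(-0.10471975511965978), np.float32(149.60335), np.float32(4413.747))
```

Each rest sits a constant ~0.1 rad behind, which is detent friction, so the wheel is at about 3.03 rad: inside the limits but with little margin. A small, safe nudge (under a quarter of a click) will centre it. I'll stop at φ = -8°, well before the half-way point.

Run:
```python
from ph import *
go(-22.5,.09,.06,.2); go(-22.5,RO,Z,.1); go(-22.5,RC,Z,.06,6)
go(-8,RC,Z,.03,15); go(-10,RC,Z,.03); go(-10,RO,Z,.08)
go(20,.16,.1,.25); look("p"); print(delta("p"),read_state()["clock"])
```

```text
pointer wheel angle 3.288 peak 106.0 median 12.0
(np.float64(0.14835298641951802), np.float32(75.91082), np.float32(7209.3613)) 33.7583
```

It moved further than planned (≈ +0.14, about 3.28–3.29), so the finger trails the lobe by about 17°. I'll nudge it back from the other side by the same calibration: lobe to 0 means φ = +17°.

Run:
```python
from ph import *
go(31,.09,.06,.2); go(31,RO,Z,.1); print(go(31,RC,Z,.06,6))
go(17,RC,Z,.03,15); go(19,RC,Z,.03); go(19,RO,Z,.08)
go(20,.16,.1,.25); look("q"); print(delta("q"),read_state()["clock"])
```

```text
False
pointer wheel angle 3.096 peak 101.0 median 11.0
(np.float64(-0.008726646259971648), np.float32(60.090645), np.float32(85.92645)) 37.2917
```

The wheel is at about 3.13 rad, centred. Now the button.

Run:
```python
from ph import *
c,s=np.cos(S[2]),np.sin(S[2])
B=np.array([S[0]+.115*s,S[1]-.115*c]); q=attitude(S[2]+np.pi*1.5)
P=read_state()["ee_pos"]; move_linear([P[0],P[1],.15],max_speed=.25)
move_pose([*B,.15],q); move_linear([*B,.10],max_speed=.15)
f0=read_state()["ft_force"]
h=move_linear([*B,.066],max_speed=.025,stop_force=10); st=read_state(); print("press",h,st["ee_pos"].round(4),(st["ft_force"]-f0).round(1),st["clock"])
sleep(.2); st=read_state(); print(st["ee_pos"].round(4),(st["ft_force"]-f0).round(1))
move_linear([*B,.16],max_speed=.12)
go(20,.2,.16,.25); look("r"); print(delta("r"),read_state()["clock"])
```

```text
press True [ 0.4713 -0.3162  0.0681] [-1.4  0.8  3.6] 40.1917
[ 0.4713 -0.3162  0.0681] [-1.6  0.   4.6]
pointer wheel angle 3.096 peak 100.0 median 10.0
(np.float64(-0.008726646259971648), np.float32(53.315235), np.float32(80.34235)) 42.7417
```

View pics/r.png

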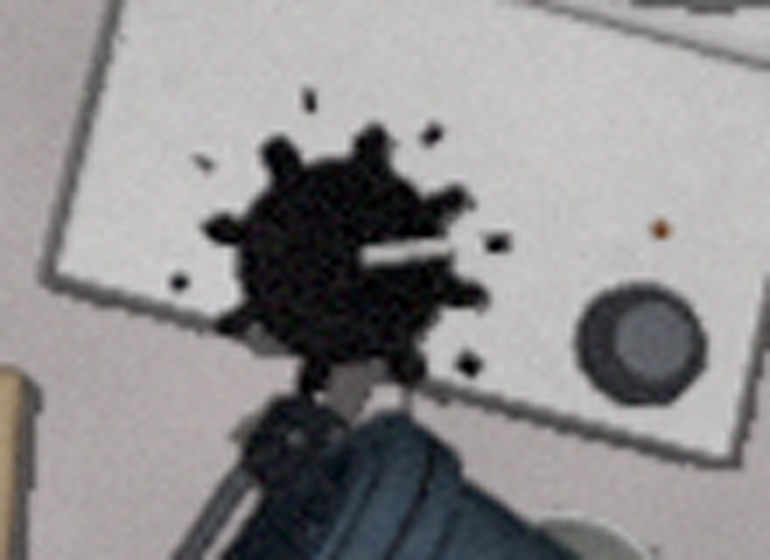

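The wheel is unchanged at the fourth bar and the button is up again. The held force was only 4.6 N, though, so full travel isn't certain. There is time for a firmer second press, which is harmless.

Run:
```python
from ph import *
c,s=np.cos(S[2]),np.sin(S[2])
B=np.array([S[0]+.115*s,S[1]-.115*c]); q=attitude(S[2]+np.pi*1.5)
move_pose([*B,.16],q); move_linear([*B,.085],max_speed=.2)
f0=read_state()["ft_force"]
for z in (.076,.073,.070,.068,.066,.064):
    h=move_linear([*B,z],max_speed=.03,stop_force=18); st=read_state(); print(h,st["ee_pos"][2].round(4),(st["ft_force"]-f0)[2].round(1))
    if h or st["ft_force"][2]-f0[2]>14: break
sleep(.1)
move_linear([*B,.16],max_speed=.15); st=read_state()
print(st["ft_force"].round(1),st["clock"]); look("s")
sign_off()
```

```text
False 0.0761 1.8
False 0.0732 3.2
False 0.0703 4.6
False 0.0683 5.8
False 0.0679 16.5
[ 0.5 -0.5  0.3] 46.625
pointer wheel angle 3.096 peak 102.0 median 10.0
the job is handed in; nothing more can be done
```

The wheel now rests at the fourth heat bar, the start button has been pressed, and the job was handed in at about 46.7 s of the 54 s allowed. No verdict was reported.

**Wheel:** It started at off. I turned it four clicks clockwise with the closed fingertips, pushing one lobe at a time; I gripped nothing.
- **Missed passes:** The first two passes touched nothing. The real fingertip sits about 15–20 mm higher than `tip_reach` says, so the finger passed over the wheel until I lowered it.
- **Resting position:** After the fourth click the wheel rested about 0.1 rad short, near 3.03 rad. A nudge forward took it to about 3.29, right at the upper limit, and a nudge back centred it. It stayed below the 3.54 rad fail limit at every check.
- **Last checks:** Comparing the lobes with the first picture gave about 3.13 rad, taken just after the first button press. The pointer read 3.10 rad then and again just before hand-in, and I trust that reading less because of a small centring error. Both are within the 2.99–3.29 window.

**Start button:** I pressed it twice. The first press held at only 4.6 N, so full travel was uncertain. The second reached the bottom: the force rose steadily to 5.8 N, then jumped to 16.5 N. The picture after the first press showed the button back up, and I did not view one after the second.

**Other things:** I saw no contact with the ramekin, the soap bars or the things on the lazy susan, but I did not measure their positions again at the end. The arm finished clear above the button, with about 0 N on the tool.

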